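# Third hand at the hinge jig: hold a box lid against the fence

## Robot

A 7-joint arm with a two-finger parallel gripper is mounted at the origin on the work surface. World frame = base frame: x ahead of the robot, y to its left, z up, the work surface at z = 0. Lengths are in mm, angles in rad, forces in N, time in s.
With the tool pointing down it reaches from about 400 to 900 mm from the base axis. Payload 5.6 kg.
Tool frame: the origin (TCP) lies midway between the tips of the shut fingers; the grasp point (between the pads) lies 19 mm behind it; z points along the fingers, y is the line along which they close (so a half turn about z gives the same grasp; the last joint's range is limited). The gripper opens to 92 mm and grips with 3 to 60 N. Pads are 20 mm wide; open, the fingers measure 128 mm over their backs; the gripper's body (75 mm by 189 mm) begins 69 mm behind the grasp point.
Start: joints at [-1.268, 0.468, -0.012, 1.603, 0.006, 1.071, -0.056], TCP at [220.358, 611.516, 214.592] pointing down, gripper open.
Joint ranges: [-2.53, 2.53], [-0.31, 2.02], [-1.57, 1.55], [0.28, 2.44], [-1.29, 4.43], [0.15, 1.84], [-2.92, 2.92]. Speed limits (rad/s): [2.57, 2.57, 3.14, 3.14, 3.14, 3.14, 3.14].

## Interface

Orientations are given as a rotation vector (axis times angle).
In Python, from cell import robot, grip, kin, viewer gives the robot as it stands. Calls block until the motion is done:
- robot.movep(position, orientation): joint-space move of the TCP to a pose.
- robot.servo_line(position, feed=150, rotation=None): straight line of the TCP; rotation=None keeps the orientation; feed is the mean speed in mm/s.
- robot.goto_joints(angles): joint-space move.
- grip(opening, newtons=None): opening from 0.0 (shut) to 1.0 (fully open); newtons is the grip in N (None keeps the last); returns when the fingers have stopped.
- robot.hold(seconds).
- kin.ik(position, orientation): joint angles nearest the present ones, or None.
- robot.observe(): the state.
- viewer.read_camera(name): name is "scene" or "top"; returns the picture (384x512x3 uint8, red, green, blue); there is no depth.
- viewer.camera_info(name): a dict with "camera_matrix" (3x3 intrinsics, pixels), "R" (3x3) and "t" (3): a world point X has camera coordinates R X + t. Camera axes: x right, y down, z forward; pixel columns grow to the right and rows downward; lengths in mm; the calibration is good to about 2 mm. A picture is of the moment at which its call begins. camera_info takes no time and is no camera call.
A pose or a line that the arm cannot do raises robot.IKError and nothing moves.
- robot.job_done(): hands the job in; it is judged then, once.
Trained networks look in the newest picture that a camera, given by its name, has taken for a name from the list of things; names that differ only in an ending like _2 or _b are one class to them, and where a whole thing is asked for, a point or a joint stands for the part that bears it (a point fixed in the world has none). Each returns a list of dicts, best first, with "confidence" (0 to 1); they miss things now and then, are a little off and sometimes report something else, mostly with a low value. They report only what shows in the picture. A call takes as long as a camera call. They do not tell look-alikes from the thing itself.
- viewer.silhouettes(name, camera): "mask" (384x512 bool, what is visible of it).
- viewer.pinpoint(name, camera): "at" ([x, y, z] in mm, in the coordinates of the camera as it stood for that picture, good to about 4 mm: a listed point, or the origin of a listed thing).
The state is a dict: "t": time; "joints": joint angles; "joint_velocities": joint speeds; "joint_torque": joint torques, N m; "tcp_pos": TCP position; "tcp_rot": TCP orientation; "contact_force": force on the tool from outside, world axes, zero at the start; "wrist_torque": the same for the moment, N m; "grip_width": opening from 0.0 (shut) to 1.0 (fully open); "grip_force": force on a finger pad.
Only numpy, scipy, OpenCV 4.12 (cv2) and the standard library are available. Lean on these libraries where they do the work, as an engineer would, in place of code of your own. Each camera call takes 0.05 s, during which the arm holds its last target. There are 200 camera calls.

## Task

Lay the wooden box lid flat on the plywood bed of the hinge jig with its ends level with the ends of the fence, and push it against the fence so that the sprung plunger goes fully in and a long edge of the lid sits flush along the fence. Keep pressing it against the fence with a steady force of about 15 N so that I can screw the hinges on: finish while still holding it pressed there, do not let go. Leave the open box, glue bottle, tape roll and screwdriver where they are.

Things in the scene. Friction and masses are not known exactly. Their poses are not given: they have to be found in the camera images.
- lid: Flat lid of a wooden box, loose, lying on the bench right way up: a board 110 mm (its x) by 160 mm (its y) by 12 mm thick, about 0.3 kg. Origin at the centre of its underside, z up. It is the same either way round, so either long edge may go to the fence.
- lid_handle (a point): Centre of the lid's bar handle: a darker wooden bar 18 mm wide (lid x), 70 mm long (lid y), standing 30 mm up from the middle of the lid's top, from 12 to 42 mm above the underside; this point is 27 mm above the underside, over the lid's origin.
- jig: Hinge jig, fixed to the bench: a plywood bed 200 mm (its x) by 200 mm (its y) by 12 mm thick; origin at the centre of its underside, z up. The fence stands across it, parallel to its y, with its face 60 mm from the origin on the +x side; the clear bed in front of the face (towards -x) is 160 mm deep.
- fence: The fence: a rigid aluminium bar 160 mm long (y), 20 mm thick (x), 28 mm high above the bed, fixed to the bed. Same origin and axes as fence_face. It does not give; only the plunger in it moves. The lid slides on the bed with a friction coefficient of 0.5 to 0.7, so a push that also presses the lid down loses part of its force to the bed.
- fence_face (a point): Middle of the foot of the fence's working face, on the bed's top surface (12 mm above the bench). Axes as the jig: x goes into the fence (the direction to push), y along it, z up. With a lid's long edge flush on the face and its ends level with the fence's, the lid's origin is at x = -55 mm, y = 0, z = 0 from here.
- plunger_tip (a point): Tip of the sprung steel plunger, a 10 mm round pin through the middle of the fence, 6.5 mm above the bed. It moves with the plunger: it stands 12 mm out of the fence's face when free and is level with the face when fully in.
- plunger (a joint): How far the plunger is pushed in (m): 0 free, 0.012 when level with the fence's face, which is fully in for this job. The spring pushes back with about 3 N at the start and 7.5 N fully in; this counts as part of the 15 N.
- box: Bystander: open wooden box 110 x 160 x 80 mm high, origin at the centre of its underside. Leave alone.
- glue: Bystander: white glue bottle, 52 mm across, 130 mm tall, standing; origin at the centre of its underside. Leave alone.
- tape: Bystander: roll of tape 64 mm across, 19 mm high, lying flat; origin at the centre of its underside. Leave alone.
- screwdriver: Bystander: screwdriver 160 mm long lying on the bench in front of the robot between the lid and the jig, along about x, origin near its middle. Leave alone.
Things that resemble listed ones, but are neither listed nor needed, are in the scene too. What is shaped like the lid but blue or grey is not meant.

How it is judged:
By the outcome, as a careful person would: the job done as asked, in the order asked, and still so for the second after the job is handed in, while the arm keeps its last pose, push and grip.
It also fails if it takes over 51 s, if anything falls off the work surface, if the arm or the gripper's body presses on something with over 40 N, if the wrist force passes 120 N, or if a joint passes its speed limit or range.

## Working session

There is one attempt and no reset: what is moved stays moved. The work goes in short steps, each a Python script; the robot and the scene stay as the last script left them, time stands still between calls to the robot, and variables do not carry over. Pictures are saved under pics/ and viewed, at most 10 in all, crops included, and the job is handed in when it is done.

```bash
ls; mkdir -p pics
cat > h.py <<'E'
import numpy as np, cv2
from cell import robot, grip, kin, viewer
def save(name,f):
    im=viewer.read_camera(name); cv2.imwrite(f,im[:,:,::-1]); return im
def cam(name):
    c=viewer.camera_info(name); return np.array(c["camera_matrix"]),np.array(c["R"]),np.array(c["t"])
def toworld(name,p):
    K,R,t=cam(name); return R.T@(np.array(p)-t)
def proj(name,X):
    K,R,t=cam(name); q=K@(R@np.array(X,float)+t); return q[:2]/q[2]
def onplane(name,uv,z):
    K,R,t=cam(name); d=R.T@np.linalg.inv(K)@np.array([uv[0],uv[1],1.]); o=-R.T@t
    return o+d*(z-o[2])/d[2]
E
python3 - <<'E'
from h import *
np.set_printoptions(precision=1,suppress=True)
a=save("scene","pics/s1.png"); b=save("top","pics/t1.png")
for c in("scene","top"):
    print(c,-cam(c)[1].T@cam(c)[2])
    for n in("lid","lid_handle","jig","fence_face","plunger_tip","box","glue","tape","screwdriver"):
        for d in viewer.pinpoint(n,c): 
            w=toworld(c,d["at"]); print(n,round(d["confidence"],2),w,proj(c,w))
cv2.imwrite("pics/both1.png",cv2.resize(np.hstack([a,b])[:,:,::-1],(800,300)))
print(robot.observe())
E
```

```text
pics
scene [1206.1 -571.7 1420.1]
lid 0.86 [ 283.4 -520.     0. ] [115.1 200.8]
lid 0.84 [ 557.7 -207.1   -3.5] [232.9 212.8]
lid 0.83 [264.7 220.7   0.7] [281.5 104.1]
lid 0.55 [ 304.  -273.3    1.6] [179.  170.6]
lid_handle 0.73 [ 290.3 -520.7   26.1] [113.9 198.7]
lid_handle 0.64 [ 551.  -211.3   28.7] [230.4 207.6]
lid_handle 0.58 [ 303.8 -272.4   27.7] [178.2 166.5]
lid_handle 0.57 [266.2 219.   27.7] [281.7 100. ]
jig 0.82 [525.8 183.3   0.3] [315.3 152.7]
fence_face 0.89 [584.5 193.5   9.2] [327.9 160.8]
plunger_tip 0.31 [798.1 -15.1   0.2] [320.3 235.3]
box 0.81 [799.2 -13.6  -1.6] [320.7 235.5]
glue 0.92 [745.5 274.6  -2. ] [373.6 182.3]
tape 0.5 [ 736.6 -261.9   -2. ] [249.3 261.1]
screwdriver 0.42 [399.5  -1.    0.1] [255.4 153.2]
top [ 436.7 -134.  1375.8]
lid 0.91 [263.4 217.8  -0.8] [147.3 281.7]
lid 0.81 [ 289.  -521.6   -3.1] [398.4 273.6]
lid 0.73 [ 554.2 -214.    -1.5] [293.  183.6]
lid 0.63 [ 306.9 -274.2   -1. ] [313.9 267.3]
lid 0.45 [399.1  -5.3  -2.7] [222.9 235.7]
lid_handle 0.94 [ 552.4 -208.1   23.8] [291.5 183.5]
lid_handle 0.88 [ 292.7 -519.3   32.2] [401.
[... 163 characters left out ...]
 [ 552.6 -211.9    1.3] [292.3 184. ]
fence_face 0.56 [584.9 192.7  16.6] [155.9 172.9]
box 0.77 [797.9 -12.8  -2.8] [226.1 103.5]
glue 0.8 [737.5 278.4  -1. ] [129.9 123.4]
tape 0.79 [ 739.4 -262.8   -3.9] [308.9 122.3]
screwdriver 0.64 [399.6  -4.6  -0.5] [222.6 235.6]
{'t': 1.0, 'joints': array([-1.3,  0.5, -0. ,  1.6,  0. ,  1.1, -0.1]), 'joint_velocities': array([ 0.,  0., -0.,  0., -0.,  0., -0.]), 'joint_torque': array([ -0. , -52. ,  -0. , -24.4,  -0.1,   0. ,   0. ]), 'tcp_pos': array([220.3, 611.5, 214.6]), 'tcp_rot': array([ 0.5,  3.1, -0. ]), 'contact_force': array([ 0.3, -0.3,  0.6]), 'wrist_torque': array([-0. , -0. , -0.1]), 'grip_force': 0.0, 'grip_width': 1.0011161833607631}
```

View pics/t1.png

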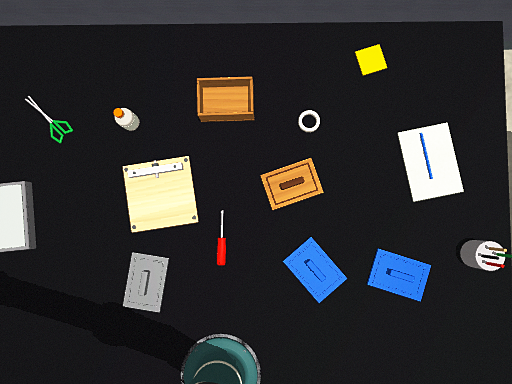

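View pics/s1.png

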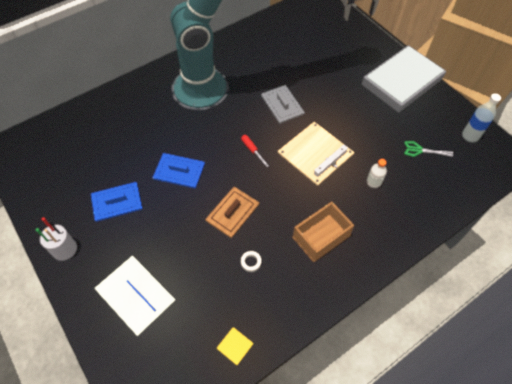

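Top picture: lid-shaped candidates are the wooden lid at (292,184), blue ones at (315,269) and (400,275), and a grey one at (146,282). The wooden one matches the description. The jig is at (161,194) with its fence along the top edge at (157,170). I'll check the choice in one crop while measuring the poses.

Run:
```python
from h import *
np.set_printoptions(precision=2,suppress=True)
for c in("top","scene"):
    im=viewer.read_camera(c)
    for n,p,z in(("lid",(553,-211,12),12),("jig",(525,181,12),12),("fence",(590,195,40),40),("screwdriver",(399,-4,5),5)):
        q=proj(c,p).astype(int)
        for d in viewer.silhouettes(n,c):
            m=d["mask"].astype(np.uint8)
            mm=np.argwhere(m)[:,::-1].mean(0)
            if np.hypot(*(mm-q))>14: continue
            cn=max(cv2.findContours(m,0,cv2.CHAIN_APPROX_NONE)[0],key=cv2.contourArea)[:,0]
            w=np.array([onplane(c,u,z)[:2] for u in cn],np.float32)
            r=cv2.minAreaRect(w); print(c,n,round(d["confidence"],2),m.sum(),"rect",np.array(r[0]),np.array(r[1]),round(r[2],2))
            if n=="screwdriver": print(w.min(0),w.max(0))
    if c=="top":
        cv2.imwrite("pics/crop1.png",cv2.resize(np.hstack([im[140:240,110:210],im[140:240,245:345]])[:,:,::-1],(800,400),interpolation=cv2.INTER_CUBIC))
```

```text
top lid 0.61 2003 rect [ 552.8  -208.88] [111.94 159.9 ] 19.29
top fence 0.73 442 rect [595.13 190.16] [ 44.3 158.6] 2.03
top screwdriver 0.5 312 rect [395.83   0.98] [158.88  26.6 ] 0.29
[316.4  -12.68] [475.28  14.15]
scene lid 0.7 1428 rect [ 557.59 -207.83] [117.98 169.02] 19.37
scene jig 0.76 2458 rect [529.22 180.12] [205.82 205.59] 9.77
scene fence 0.82 335 rect [605.85 188.15] [ 40.08 175.58] 10.37
scene screwdriver 0.71 129 rect [355.64   5.02] [26.29 91.03] 89.1
[310.11  -8.43] [401.17  18.36]
```

View pics/crop1.png

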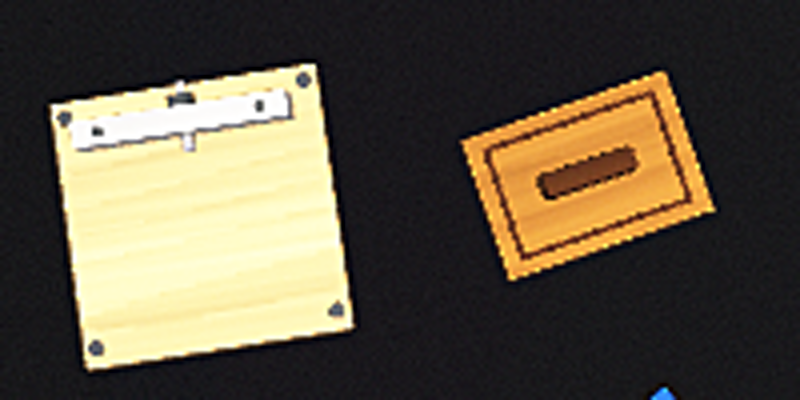

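The crop shows the jig on the left: a plywood bed with the fence near its upper edge and the plunger in mid-fence at crop (188,140). On the right is the wooden lid with its dark bar handle, so the choice holds. Next I'll refine the jig and lid by colour.

```bash
cat >> h.py <<'E'
def rect(mask,c,z,seed):
    n,l,s,_=cv2.connectedComponentsWithStats(mask.astype(np.uint8))
    big=max(range(1,n),key=lambda i:s[i,4]); m=(l==big).astype(np.uint8)
    cn=cv2.convexHull(max(cv2.findContours(m,0,cv2.CHAIN_APPROX_NONE)[0],key=cv2.contourArea))[:,0]
    w=np.array([onplane(c,u,z)[:2] for u in cn],np.float32); return cv2.minAreaRect(w)
def crop(im,c,X,r):
    q=proj(c,X).astype(int); m=np.zeros(im.shape[:2],bool); m[max(q[1]-r,0):q[1]+r,max(q[0]-r,0):q[0]+r]=1; return m
E
python3 - <<'E'
from h import *
np.set_printoptions(precision=2,suppress=True)
for c in("top","scene"):
    im=viewer.read_camera(c); hsv=cv2.cvtColor(im,cv2.COLOR_RGB2HSV)
    H,S,V=[hsv[:,:,i].astype(int) for i in range(3)]
    j=crop(im,c,(525,181,12),50)&(V>130); print(c,"jig",rect(j,c,12,0))
    f=crop(im,c,(590,193,30),35)&(V>120)&(S<30); print(c,"fence z40",rect(f,c,40,0))
    l=crop(im,c,(553,-209,12),42)&(V>90)&(S>60)&(H<30); print(c,"lid",rect(l,c,12,0))
    # foot line: lowest bright-low-sat pixel of fence, via jig-frame x in z=12
    px=np.argwhere(f)[:,::-1]; th=np.radians(8.)
    w=np.array([onplane(c,u,12)[:2] for u in px]); v=np.array([-np.sin(th),np.cos(th)]);u=np.array([np.cos(th),np.sin(th)])
    s=(w-[585,193])@v; d=(w-[585,193])@u
    pts=[(k,d[(s>=k)&(s<k+5)].min()) for k in range(-70,70,5) if abs(k)>12 and ((s>=k)&(s<k+5)).any()]
    pts=np.array(pts); print("foot",np.polyfit(pts[:,0]+2.5,pts[:,1],1),"ends",s.min(),s.max())
    # fence foot ends: points within 6mm of the foot
    e=s[d<np.median(pts[:,1])+6]; print("foot ends",e.min(),e.max(), len(e))
    for yaw in(0.15,):pass
for yaw in(19.3,8.5):print(yaw)
E
```

```text
top jig ((524.73828125, 181.46905517578125), (202.0792236328125, 200.60879516601562), 8.927393913269043)
top fence z40 ((586.3212890625, 191.0141143798828), (33.71546936035156, 159.59149169921875), 8.658143043518066)
top lid ((553.7190551757812, -208.59469604492188), (110.27457427978516, 160.0873565673828), 19.24451446533203)
foot [-0.02  2.34] ends -94.63053310594714 96.9417003166378
foot ends -75.61798428232572 95.93489045196213 144
scene jig ((527.3123168945312, 180.16815185546875), (208.1773223876953, 210.52120971679688), 8.64157772064209)
scene fence z40 ((597.6763305664062, 191.119873046875), (24.163238525390625, 166.72552490234375), 9.684839248657227)
scene lid ((556.685546875, -209.00772094726562), (118.13024139404297, 169.15570068359375), 19.275083541870117)
foot [-0.02 -6.62] ends -71.52633989272869 98.33428135637165
foot ends -64.77471809538764 98.33428135637165 82
19.3
8.5
```

```bash
cat >> h.py <<'E'
from scipy.spatial.transform import Rotation as Ro
def down(th,s):
    y=s*np.array([np.cos(th),np.sin(th),0]); z=np.array([0,0,-1.]); x=np.cross(y,z)
    return Ro.from_matrix(np.c_[x,y,z]).as_rotvec()
LID=np.array([553.5,-208.8]); LY=np.radians(19.25)
JY=np.radians(8.8); U=np.array([np.cos(JY),np.sin(JY)]); V=np.array([-U[1],U[0]])
FACE=np.array([524.7,181.5])+60*U
def st(msg=""):
    o=robot.observe(); f=o["contact_force"]
    print(msg,"t%.2f"%o["t"],o["tcp_pos"].round(1),"f",f.round(1),"w%.3f gf%.0f"%(o["grip_width"],o["grip_force"])); return o
E
python3 - <<'E'
from h import *
st()
q0=robot.observe()["joints"]
best=min((1,-1),key=lambda s:np.abs(kin.ik([*LID,120],down(LY,s))-q0).max())
print("s",best,kin.ik([*LID,120],down(LY,best)),kin.ik([*(FACE-75*U),60],down(JY,best)))
robot.movep([*LID,110],down(LY,best)); st("above")
robot.servo_line([*LID,16],feed=100); st("down")
grip(0.0,35); st("grip")
robot.servo_line([*LID,70],feed=120); st("lift")
save("top","pics/t2.png")
E
```

```text
t1.60 [220.3 611.5 214.6] f [ 0.6 -0.4 -0.3] w1.001 gf0
s 1 [-0.35987666  0.64057326  0.91858366  1.87028339 -0.62449229  0.94820835
  1.18366229] [-0.70110956  0.51875544  0.37904476  2.00133363 -0.29817233  0.67449419
  0.02107847]
above t4.72 [ 553.9 -207.8  109.9] f [ 0.3  0.9 -0.1] w0.998 gf0
down t5.82 [ 554.  -209.1   16.6] f [0.1 1.2 0.6] w1.000 gf0
grip t6.92 [ 553.7 -208.7   16. ] f [ 0.4 -0.8 -0.9] w0.192 gf35
lift t7.53 [ 553.3 -208.3   69.8] f [-0.1 -0.  -2.2] w0.194 gf35
```

View pics/t2.png

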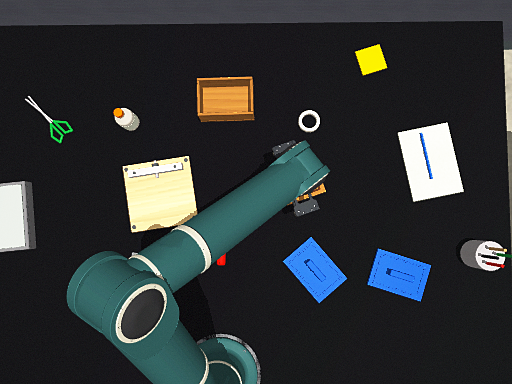

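The picture shows the lid in the gripper at about (310,195), lifted off the bench; the grip width of 17.8 mm matches the 18 mm bar. Next, carry it over the jig.

Run:
```python
from h import *
p=FACE-82*U
robot.servo_line([*LID,110],feed=150)
robot.movep([*p,110],down(JY,1)); st("over")
robot.servo_line([*p,45],feed=100); robot.hold(0.3); st("near")
for _ in range(3): st("bias"); robot.hold(0.1)
robot.servo_line([*p,29.5],feed=40); robot.hold(0.2); st("low")
a=viewer.read_camera("scene");b=viewer.read_camera("top")
def z(im,c): 
    q=proj(c,[*p,20]).astype(int); return cv2.resize(im[q[1]-45:q[1]+45,q[0]-45:q[0]+45],(400,400),interpolation=cv2.INTER_CUBIC)
cv2.imwrite("pics/c3.png",np.hstack([z(a,"scene"),z(b,"top")])[:,:,::-1])
```

```text
over t9.44 [503.5 176.7 110.1] f [ 0.3  0.3 -3.1] w0.195 gf35
near t10.54 [503.2 178.4  45.4] f [-0.1  0.3 -1.3] w0.195 gf35
bias t10.54 [503.2 178.4  45.4] f [-0.1  0.3 -1.3] w0.195 gf35
bias t10.64 [503.  178.3  45.2] f [-0.4  0.6 -2.7] w0.190 gf35
bias t10.74 [503.  178.2  45.1] f [-0.3  0.6 -3.1] w0.194 gf35
low t11.58 [503.1 178.2  29.6] f [-0.5 -0.6 -4. ] w0.197 gf35
```

View pics/c3.png

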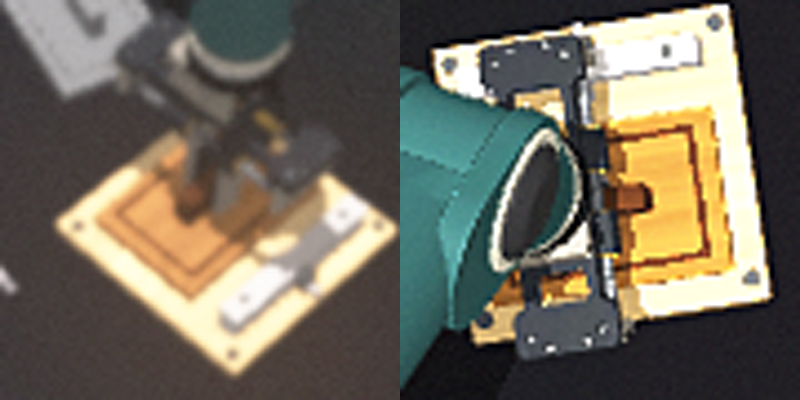

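Left crop: the lid hovers level over the bed, in front of the fence and plunger. Right crop: its right end, near x≈715-735, lies close to the line of the fence's right end at (700,50). I'll measure both ends in the jig frame.

Run:
```python
from h import *
np.set_printoptions(precision=1,suppress=True)
c="top"
im=viewer.read_camera(c); hsv=cv2.cvtColor(im,cv2.COLOR_RGB2HSV).astype(int)
H,S,Vv=[hsv[:,:,i] for i in range(3)]
def jf(m,z):
    px=np.argwhere(m)[:,::-1]; w=np.array([onplane(c,u,z)[:2] for u in px])-FACE
    return w@U,w@V
reg=crop(im,c,(525,181,12),50)
q=proj(c,[*(FACE-80*V-5*U),25]);print("end px",q)
def edge(ch,z,xs):
    # subpixel edge of channel along jig y at given jig x
    out=[]
    for x in xs:
        ys=np.arange(-100,-62,0.25)
        P=np.array([proj(c,[*(FACE+x*U+y*V),z]) for y in ys],np.float32)
        g=cv2.remap(ch.astype(np.float32),P[:,0].copy(),P[:,1].copy(),cv2.INTER_LINEAR).ravel()
        g=cv2.GaussianBlur(g[:,None],(1,9),0).ravel(); d=np.abs(np.gradient(g)); out.append((ys[d.argmax()],d.max()))
    return np.array(out)
print("lid S",edge(S,25.5,range(-125,-30,10)).T)
print("lid B",edge(im[:,:,2],25.5,range(-125,-30,10)).T)
print("fence top z40 S",edge(S,40,range(3,19,3)).T)
print("fence top z40 B",edge(im[:,:,2],40,range(3,19,3)).T)
print("bed end z12 V",edge(Vv,12,range(-140,40,20)).T)
st()
```

```text
end px [183.  170.4]
lid S [[-82.5 -83.5 -81.8 -83.2 -82.  -82.5 -82.5 -83.8 -81.8 -83.8]
 [ 14.6  12.9  16.1   7.8  16.4   7.3  15.7   8.8  15.1   8.7]]Traceback (most recent call last):
  File "<stdin>", line 21, in <module>
  File "<stdin>", line 16, in edge
  File "h.py", line 10, in proj
    K,R,t=cam(name); q=K@(R@np.array(X,float)+t); return q[:2]/q[2]
          ~~~^^^^^^
  File "h.py", line 6, in cam
    c=viewer.camera_info(name); return np.array(c["camera_matrix"]),np.array(c["R"]),np.array(c["t"])
ValueError: time passes only in moves, steps and waits
```

```bash
sed -i 's/^def cam(name):/import functools\n@functools.lru_cache(None)\ndef cam(name):/' h.py
cat > edge.py <<'E'
from h import *
np.set_printoptions(precision=1,suppress=True)
def edge(c,ch,z,xs,lo,hi):
    out=[]
    for x in xs:
        ys=np.arange(lo,hi,0.25)
        P=np.array([proj(c,[*(FACE+x*U+y*V),z]) for y in ys],np.float32)
        g=cv2.remap(ch.astype(np.float32),P[:,0].copy(),P[:,1].copy(),cv2.INTER_LINEAR).ravel()
        g=cv2.GaussianBlur(g[:,None],(1,9),0).ravel(); d=np.abs(np.gradient(g)); out.append((ys[d.argmax()],d.max()))
    return np.array(out).T
def chans(c):
    im=viewer.read_camera(c); return im,cv2.cvtColor(im,cv2.COLOR_RGB2HSV)[:,:,1]
E
python3 - <<'E'
from edge import *
im,S=chans("top"); B=im[:,:,2]; R=im[:,:,0]
print("lid S",edge("top",S,25.5,range(-125,-30,10),-100,-62))
print("lid B",edge("top",B,25.5,range(-125,-30,10),-100,-62))
for n,ch in(("S",S),("B",B)): print("fence z40",n,edge("top",ch,40,range(3,19,3),-100,-62))
print("bed end",edge("top",R,12,range(-140,40,20),-115,-88))
st()
E
```

```text
lid S [[-82.5 -83.2 -81.8 -83.2 -82.  -82.5 -82.5 -83.8 -81.8 -83.8]
 [ 14.7   9.4  15.9   7.8  16.1   7.3  16.3   8.9  15.1   8.9]]
lid B [[-82.8 -83.  -81.8 -83.2 -82.  -82.5 -82.5 -83.8 -81.8 -83.8]
 [ 17.1  10.   17.7   7.9  18.1   7.3  18.1   9.1  16.6   9.1]]
fence z40 S [[-85.8 -82.5 -80.8 -81.2 -80.8 -79.2]
 [  3.1   4.    2.9   4.3   4.7   4.8]]
fence z40 B [[-79.5 -80.  -63.2 -81.  -79.  -97.2]
 [  9.3   9.8  10.2   7.6   5.3   5.5]]
bed end [[-101.2 -101.8 -101.5 -101.2 -101.5 -101.5 -101.5 -101.2 -101.2]
 [  19.2   21.4   21.3   20.5   21.3   21.3   21.1   21.1   21.2]]
 t11.78 [503.  178.2  29.6] f [-0.7 -0.9 -2.3] w0.193 gf35
```

Run:
```python
from edge import *
for c in("top","scene"):
    im,S=chans(c); R=im[:,:,0]; B=im[:,:,2]
    print(c)
    print("lid -",edge(c,B,25.5,range(-130,-30,12),-95,-68)); print("lid +",edge(c,B,25.5,range(-130,-30,12),68,95))
    print("bed -",edge(c,R,12,range(-150,40,24),-115,-88)); print("bed +",edge(c,R,12,range(-150,40,24),88,115))
    for s in(-1,1): print("fence",s,edge(c,S,40,range(4,18,3),*sorted((s*70,s*92))))
```

```text
top
lid - [[-81.8 -82.8 -82.2 -84.  -82.2 -81.8 -82.8 -81.8 -82.8]
 [ 15.   10.5  18.3   7.8  16.8  14.   14.9  17.5   8.8]]
lid + [[75.  69.  69.2 91.5 84.2 76.8 93.8 90.8 74. ]
 [ 1.4  3.2 11.  10.7 10.   5.4  1.4  4.1  3.5]]
bed - [[-100.5 -101.  -101.5 -101.5  -99.8  -99.5 -100.5 -101. ]
 [  14.2   18.5   21.4   18.    13.7   13.6   18.    20.9]]
bed + [[100.5 109.2  99.5 111.5 113.8 107.8  92.5 101.2]
 [ 14.1   3.1   6.4   2.3   0.5   0.4   0.4  13.6]]
fence -1 [[-85.5 -82.2 -80.8 -81.  -79.8]
 [  3.5   2.8   3.3   4.4   3. ]]
fence 1 [[79.8 88.5 89.2 90.5 90.2]
 [ 7.2  7.5  4.  11.8 10.9]]
scene
lid - [[-84.5 -86.2 -87.  -84.2 -86.  -87.  -85.  -86.2 -85.5]
 [  2.6   2.9   3.5   3.3   3.9   3.7   3.8   3.7   3.5]]
lid + [[84.5 92.5 90.2 76.  80.8 76.5 78.5 81.8 91. ]
 [ 0.8  0.4  0.5  0.5  0.6  0.5  0.2  0.4  0.9]]
bed - [[-105.2 -103.5 -105.2 -105.5 -104.8 -105.  -103.8 -103.2]
 [   5.1    4.8    4.7    5.3    5.5    5.1    4.6    4.8]]
bed + [[104.5 100.8 112.  101.8  92.  101.  101.  101.8]
 [  1.6   0.4   1.9   1.6   0.5   5.3   5.2   5.6]]
fence -1 [[-80.8 -83.  -86.  -87.  -89.5]
 [  1.3   1.9   2.    1.6   1.7]]
fence 1 [[77.2 80.  81.2 78.8 79.8]
 [ 1.3  1.   0.8  1.1  1.4]]
```

The same-camera comparison is consistent: the lid's end is 18.6 mm (top) and 19.0 mm (scene) from the bed's end, where it should be 20 mm. So I shift it 1.2 mm along +y of the jig, then lower and push in steps.

```bash
cat > push.py <<'E'
from h import *
O=FACE+1.2*V
def rd(msg,n=4):
    F=[];P=[];M=[]
    for _ in range(n):
        robot.hold(0.05); o=robot.observe(); F.append(o["contact_force"]);P.append(o["tcp_pos"]);M.append(o["wrist_torque"])
    f=np.mean(F,0);p=np.mean(P,0);m=np.mean(M,0); d=p[:2]-O
    r=(-f[:2]@U, f[:2]@V, f[2], d@U, d@V, p[2])
    print(msg,"t%.1f push %.1f lat %.1f fz %.1f | x %.2f y %.2f z %.2f"%(o["t"],*r),"m",m.round(2)); return r
E
python3 - <<'E'
from push import *
rd("air")
robot.servo_line([*(O-82*U),29.5],feed=20); rd("shift")
for z in(28.5,28.0,27.7):
    robot.servo_line([*(O-82*U),z],feed=20); r=rd("z%.1f"%z)
for x in(-68,-64,-60,-57):
    robot.servo_line([*(O+x*U),27.7],feed=25); rd("x%d"%x)
E
```

```text
air t12.1 push -0.1 lat -0.0 fz -3.0 | x -81.98 y -1.18 z 29.54 m [-0.03  0.06 -0.  ]
shift t12.5 push 0.1 lat -0.1 fz -3.1 | x -82.01 y 0.01 z 29.49 m [-0.07  0.06 -0.01]
z28.5 t13.0 push -0.2 lat 0.0 fz -2.3 | x -82.01 y -0.01 z 28.48 m [-0.06  0.03 -0.02]
z28.0 t13.4 push -0.2 lat 0.1 fz -2.6 | x -81.97 y -0.01 z 28.01 m [-0.04  0.   -0.  ]
z27.7 t13.9 push 2.2 lat 0.3 fz 4.8 | x -81.98 y 0.01 z 27.97 m [-0.15  0.52  0.  ]
x-68 t14.8 push 10.4 lat -0.0 fz 13.9 | x -70.74 y -0.03 z 27.87 m [-0.43  2.17 -0.02]
x-64 t15.3 push 11.5 lat 0.2 fz 15.2 | x -67.24 y -0.09 z 27.85 m [-0.51  2.46 -0.02]
x-60 t15.8 push 17.3 lat -0.3 fz 21.4 | x -65.13 y -0.08 z 27.83 m [-0.71  3.51 -0.04]
x-57 t16.3 push 25.4 lat 0.0 fz 30.4 | x -65.15 y -0.06 z 27.75 m [-0.98  5.37 -0.  ]
```

Run:
```python
from push import *
xc,zc=-60.,28.2
robot.servo_line([*(O+xc*U),zc],feed=30); r=rd("back")
for k in range(16):
    zc+=np.clip((r[2]-1.0)/25*0.7,-.5,.5)
    e=16-r[0]
    if e<0.7 and abs(r[2]-1)<2 and r[3]>-56.5: break
    if abs(r[2]-1)<6: xc+=np.clip(e/3*0.7,-1.5,2.5)
    robot.servo_line([*(O+xc*U),zc],feed=30); r=rd("%.2f %.2f"%(xc,zc))
    if r[0]>24: break
```

```text
back t16.7 push 13.3 lat -0.0 fz 13.4 | x -64.42 y -0.05 z 27.81 m [-0.54  2.79 -0.03]
-60.00 28.55 t17.2 push 9.3 lat 0.0 fz 7.2 | x -63.59 y -0.08 z 27.84 m [-0.42  2.1  -0.04]
-60.00 28.72 t17.6 push 8.6 lat -0.1 fz 4.8 | x -63.51 y -0.09 z 27.84 m [-0.38  1.9  -0.04]
-58.26 28.83 t18.1 push 8.8 lat 0.0 fz 4.5 | x -61.94 y -0.10 z 27.84 m [-0.41  1.91 -0.04]
-56.59 28.93 t18.5 push 9.9 lat -0.6 fz 4.5 | x -60.62 y -0.09 z 27.86 m [-0.44  2.06 -0.01]
-55.15 29.02 t19.0 push 9.8 lat -0.2 fz 4.7 | x -59.47 y -0.09 z 27.87 m [-0.43  2.2  -0.03]
-53.71 29.13 t19.4 push 10.8 lat -0.3 fz 4.5 | x -58.13 y -0.10 z 27.89 m [-0.45  2.2  -0.01]
-52.50 29.23 t19.9 push 10.2 lat -0.4 fz 4.6 | x -57.12 y -0.08 z 27.92 m [-0.46  2.28 -0.  ]
-51.15 29.33 t20.3 push 10.2 lat -0.6 fz 3.9 | x -55.90 y -0.09 z 27.93 m [-0.44  2.3  -0.02]
-49.80 29.41 t20.8 push 10.7 lat -1.0 fz 4.8 | x -54.82 y -0.08 z 27.97 m [-0.45  2.43  0.  ]
-48.58 29.51 t21.2 push 12.0 lat -0.4 fz 4.4 | x -53.85 y -0.11 z 27.99 m [-0.52  2.51  0.02]
-47.63 29.61 t21.7 push 13.7 lat -0.3 fz 6.9 | x -53.84 y -0.11 z 28.03 m [-0.62  3.01  0.01]
-47.08 29.77 t22.1 push 15.3 lat -0.6 fz 7.0 | x -53.79 y -0.15 z 28.06 m [-0.66  3.26  0.02]
-47.08 29.94 t22.6 push 14.5 lat -0.7 fz 6.1 | x -53.75 y -0.15 z 28.12 m [-0.64  3.17  0.02]
-46.74 30.09 t23.0 push 15.1 lat -0.3 fz 6.0 | x -53.77 y -0.16 z 28.14 m [-0.67  3.31  0.03]
-46.54 30.22 t23.5 push 15.2 lat -0.4 fz 5.6 | x -53.75 y -0.15 z 28.18 m [-0.7   3.35  0.03]
-46.36 30.35 t23.9 push 15.2 lat -0.7 fz 5.1 | x -53.75 y -0.15 z 28.21 m [-0.7   3.38  0.04]
```

Run:
```python
from push import *
robot.hold(0.1); o=robot.observe()
M=Ro.from_rotvec(o["tcp_rot"]).as_matrix()
# lid up vector = -tool z, in jig axes (deg)
up=-M[:,2]; print("tilt deg: toward +U %.2f, toward +V %.2f"%(np.degrees(up[:2]@U),np.degrees(up[:2]@V)), "yaw err %.2f"%(np.degrees(np.arctan2(M[1,1],M[0,1]))-8.8)); rd("now")
a=viewer.read_camera("scene");b=viewer.read_camera("top")
p=FACE-40*U
def z(im,c):
    q=proj(c,[*p,20]).astype(int); return cv2.resize(im[q[1]-40:q[1]+40,q[0]-40:q[0]+40],(400,400),interpolation=cv2.INTER_CUBIC)
cv2.imwrite("pics/c4.png",np.hstack([z(a,"scene"),z(b,"top")])[:,:,::-1])
```

```text
tilt deg: toward +U 0.85, toward +V -0.05 yaw err 0.03
now t24.2 push 15.5 lat -0.2 fz 4.7 | x -53.74 y -0.15 z 28.22 m [-0.69  3.41  0.05]
```

View pics/c4.png

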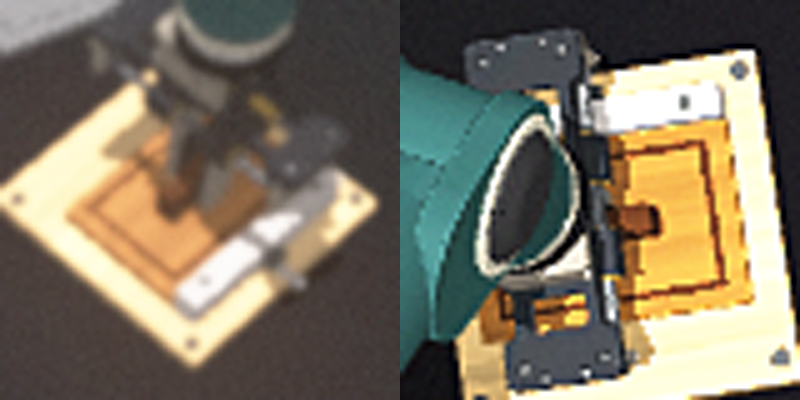

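Both crops show the lid against the fence, the plunger sticking out behind it (left crop, (290,280)) and the lid's right end near the fence's end. The tool leans 0.85°, so the lid's rear edge may be lifted about 1.6 mm. I'll level it while regulating the push and the downward force.

```bash
cat > reg.py <<'E'
from push import *
def tilt():
    M=Ro.from_rotvec(robot.observe()["tcp_rot"]).as_matrix(); return np.degrees(-M[:2,2]@U), np.degrees(-M[:2,2]@V)
def go(xc,zc,a,b=0,feed=30):
    R=Ro.from_rotvec(np.radians(a)*np.r_[V,0])*Ro.from_rotvec(np.radians(b)*np.r_[U,0])*Ro.from_rotvec(down(JY,1))
    robot.servo_line([*(O+xc*U),zc],feed=feed,rotation=R.as_rotvec())
E
python3 - <<'E'
from reg import *
xc,zc,a=-46.36,30.35,0.
for k in range(16):
    r=rd("x%.2f z%.2f a%.2f tilt %.2f"%(xc,zc,a,tilt()[0]))
    if r[0]>26 or r[0]<4: break
    t=tilt()[0]
    if abs(t)<.06 and abs(r[0]-16)<.8 and abs(r[2]-.5)<1.2: break
    a-=np.clip(t*0.7,-.3,.3); zc+=np.clip((r[2]-.5)*.04,-.3,.3); xc+=np.clip((16-r[0])*.2,-.6,.6)
    go(xc,zc,a)
E
```

```text
x-46.36 z30.35 a0.00 tilt 0.85 t24.5 push 14.9 lat -0.5 fz 5.3 | x -53.72 y -0.16 z 28.22 m [-0.68  3.39  0.05]
x-46.15 z30.54 a-0.30 tilt 0.57 t25.0 push 14.5 lat -0.6 fz 3.2 | x -53.72 y -0.17 z 28.13 m [-0.72  3.37 -0.02]
x-45.85 z30.65 a-0.60 tilt 0.30 t25.4 push 14.6 lat -0.7 fz 1.6 | x -53.70 y -0.16 z 27.97 m [-0.76  3.41  0.03]
x-45.58 z30.69 a-0.82 tilt 0.12 t25.9 push 14.8 lat -0.7 fz 1.4 | x -53.71 y -0.17 z 27.90 m [-0.76  3.6   0.01]
x-45.34 z30.73 a-0.90 tilt 0.07 t26.3 push 15.9 lat -0.9 fz 2.0 | x -53.70 y -0.16 z 27.91 m [-0.82  3.79  0.02]
x-45.32 z30.79 a-0.95 tilt 0.02 t26.8 push 15.1 lat -0.8 fz 1.5 | x -53.69 y -0.17 z 27.92 m [-0.82  3.78 -0.01]
x-45.14 z30.83 a-0.97 tilt 0.03 t27.2 push 15.4 lat -0.8 fz 1.3 | x -53.67 y -0.18 z 27.93 m [-0.83  3.84  0.01]
```

Run:
```python
from reg import *
from edge import edge,chans
go(-44.85,30.9,-1.0); robot.hold(0.5); rd("final?",10); print("tilt",tilt())
for c in("top","scene"):
    im,S=chans(c); R=im[:,:,0]; B=im[:,:,2]
    l=edge(c,B,24,range(-100,-4,8),-95,-68)[0]; b=edge(c,R,12,range(-100,0,8),-115,-88)[0]
    print(c,"lid",l,"med",np.median(l),"bed",np.median(b),"diff",np.median(l)-np.median(b), np.mean(l)-np.mean(b))
    # fence end top vs lid
    print("fence",edge(c,B,40,range(3,18,3),-92,-70), )
rd("now",10)
print([viewer.pinpoint(n,"scene")[:1] and toworld("scene",viewer.pinpoint(n,"scene")[0]["at"]) for n in("plunger_tip","glue","tape","box","screwdriver")])
```

```text
final? t28.5 push 15.8 lat -0.8 fz 2.4 | x -53.67 y -0.17 z 27.93 m [-0.9  4.   0. ]
tilt (np.float64(0.02503733886123704), np.float64(-0.04097561649308132))
top lid [-82.  -81.  -82.  -80.2 -81.2 -82.  -81.  -81.2 -80.8 -81.2 -82.  -80.8] med -81.25 bed -101.0 diff 19.75 19.45833333333333
fence [[-79.8 -80.  -80.  -81.  -79. ]
 [  9.5  10.    9.6   7.7   5.8]]
scene lid [-83.8 -84.5 -84.5 -86.2 -84.8 -83.8 -86.  -85.2 -83.5 -85.2 -84.8 -85.2] med -84.75 bed -105.0 diff 20.25 20.150641025641022
fence [[-82.8 -79.5 -81.8 -81.2 -82. ]
 [  3.3   3.5   3.1   2.8   2.8]]
now t29.1 push 16.1 lat -0.5 fz 2.5 | x -53.68 y -0.16 z 27.92 m [-0.9  4.   0. ]
[[], array([746.8, 272.9,  -3.3]), array([ 738.7, -262.2,   -3.9]), array([801.2, -16.6,  -2. ]), array([398.1,  -5.1,  -2.1])]
```

Run:
```python
from reg import *
xc,zc,a=-44.85,31.0,-1.0
base=Ro.from_rotvec(np.radians(a)*np.r_[V,0])*Ro.from_rotvec(down(JY,1))
def yawed(w): robot.servo_line([*(O+xc*U),zc],feed=30,rotation=(Ro.from_rotvec([0,0,np.radians(w)])*base).as_rotvec())
def yaw():
    M=Ro.from_rotvec(robot.observe()["tcp_rot"]).as_matrix(); return np.degrees(np.arctan2(M[1,1],M[0,1]))
for w in(0.5,1.0,0,-.5,-1.0,0):
    yawed(w); r=rd("w%.1f"%w,6); print("   yaw %.2f"%yaw())
print(tilt())
```

```text
w0.5 t30.1 push 15.9 lat -0.4 fz 1.8 | x -53.68 y -0.16 z 27.93 m [-0.85  3.89 -0.32]
   yaw 9.27
w1.0 t30.6 push 15.7 lat -0.1 fz 1.3 | x -53.67 y -0.17 z 27.95 m [-0.89  3.9  -0.55]
   yaw 9.73
w0.0 t31.2 push 15.9 lat -1.2 fz 1.4 | x -53.69 y -0.16 z 27.93 m [-0.86  3.9   0.02]
   yaw 8.85
w-0.5 t31.7 push 15.9 lat -0.8 fz 1.0 | x -53.68 y -0.18 z 27.94 m [-0.86  3.9   0.34]
   yaw 8.42
w-1.0 t32.3 push 15.7 lat -1.2 fz 1.5 | x -53.69 y -0.17 z 27.94 m [-0.8   3.87  0.55]
   yaw 7.96
w0.0 t32.8 push 15.9 lat -1.0 fz 1.0 | x -53.68 y -0.16 z 27.93 m [-0.85  3.89  0.  ]
   yaw 8.84
(np.float64(0.022483057409137606), np.float64(-0.03697235671211132))
```

The wrist moment changes symmetrically with yaw and is zero at the present yaw, so the long edge is flush. The push is steady at about 16 N, the lid is level and its ends line up. Handing in.

Run:
```python
from reg import *
robot.hold(0.3); rd("end",8); print(robot.job_done())
```

```text
end t33.5 push 15.7 lat -0.9 fz 1.3 | x -53.66 y -0.17 z 27.95 m [-0.84  3.88  0.  ]
the job is handed in; nothing more can be done
None
```

I handed the job in at 33.5 s with the arm still pressing the lid at about 15.7 N (bed friction takes a little of that): it lies flat on the bed, flush along the fence with its ends level to within about 1 mm; I inferred that the plunger is fully in from the hard stop against the fence, not from a direct reading.

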